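# Wedge the levelling platform until its bubble is centred

## Task

The front of the small grey levelling platform has sunk, so the dish on it does not stand level. Take the thicker of the two wooden wedges and push its thin end straight in under the middle of the platform's low front edge until the bubble of the level on top stands centred between its two black lines; then let go and leave the wedge lying flat there. Leave the thinner wedge where it lies.

Things in the scene. Friction and masses are not known exactly. Their poses are not given: they have to be found in the camera images.
- stand: Levelling platform's fixed base, 168 x 190 mm. Origin: on the worktop below the middle of the front edge of its hinged plate (162 mm wide, 10 thick, hinge 150 behind); x points rearward, the push direction. The edge's underside is 8 mm up when sunk, 21 when level, load about 4 N. Free worktop under it: 140 mm between 6 mm high side bars, 130 deep. Dish and level on the plate end below z = 60.
- deck (a joint): Tilt of the hinged plate in rad: 0 is level, negative is front low. It rests at -0.087 and rises as the wedge goes in. The bubble of the level (100 x 30 mm, along the push direction, on the plate's left half) moves to the high side, 2.5 mm per 0.01 rad, and is clear of both black lines within about 0.02 rad of level.
- wedge: Thicker wooden wedge, to be used: 135 mm long, 30 wide, loose, 50-85 g. Origin: centre of the underside of its flat tail; x points to the thin tip. Tail 27 mm thick, x -18 to +17 mm: grip it here across the 30 mm. The top slopes evenly down to 3 mm at the tip, x = +117. It is 21 mm thick at x = +42, so all is level with its origin 42 mm in front of the stand's. 10 mm of push lifts 2.4.
- thin_wedge: Thinner wooden wedge, too thin for the job: same length, width, origin and axes, but the tail is only 14 mm thick. A bystander; it lies on the other side of the platform from the thicker wedge.
Not all that is in view belongs to the job. Leave any pink or purple look-alike of the wedge alone.

How it is judged:
By the outcome, as a careful person would: the job done as asked, in the order asked, and still so for the second after the job is handed in, with the robot touching nothing.
It also fails if it takes over 45 s, if anything falls off the work surface, if the arm or the gripper's body presses on something with over 40 N, if the wrist force passes 120 N, or if a joint passes its speed limit or range.

## Robot

A 6-joint arm with a two-finger parallel gripper is mounted at the origin on a cart in front of the work surface, level with it; the furniture and walls round the work are solid. World frame = base frame: x ahead of the robot, y to its left, z up, the work surface at z = 0. Lengths are in mm, angles in degrees, forces in N, time in s.
With the tool pointing down it reaches from about 350 to 850 mm from the base axis. Payload 8.1 kg.
Tool frame: the origin (TCP) lies between the finger pads; the fingertips stand 25 mm ahead of it and the grasp point (between the pads) lies 6 mm ahead of it (r.tcp_to_tips is the distance from the TCP to the fingertips, in mm); z points along the fingers, y is the line along which they close (so a half turn about z gives the same grasp; the last joint's range is limited). The gripper opens to 85 mm and grips with 20 to 120 N. Pads are 22 mm wide; open, the fingers measure 114 mm over their backs; the gripper's body (76 mm by 85 mm) begins 54 mm behind the grasp point. The pads swing forward as they close: fully open they stand 13 mm farther back than shut.
Start: joints at [71.024, 7.471, 85.268, -0, 87.261, -4.893], TCP at [145.977, 581.976, 256.292] pointing down, gripper open.
Joint ranges: [-169.43, 169.43], [-51.17, 129.36], [1.28, 143.12], [-76.62, 256.62], [0, 156.53], [-152.29, 152.29]. Speed limits (degrees/s): [136.94, 136.94, 159.86, 180, 180, 180].

## Interface

Orientations are given as [roll, pitch, yaw] about the fixed x, y, z axes, in that order (R = Rz(yaw) Ry(pitch) Rx(roll)).
In Python, from bench import r gives the robot as it stands.
- The arm moves only by the tool apply_moves, never from a script. Its arguments are lists of equal length, an entry for each row: "angular": the turn, a rotation vector about the world's x, y, z in units of 8 degrees (1.0 is 8 degrees), a list of three; "travel": the shift along the world's x, y, z in units of 40 mm (1.0 is 40 mm), a list of three; "jaw": the opening, from 0 (shut) to 1 (fully open). A call has 1 to 20 rows; each row shifts and turns the commanded pose from where the row before left it; what a row does not reach is not made up. A row lasts 1/8 s, in which the tool goes at most 62.5 mm and 10.7 degrees, less where a joint would pass 70% of its speed; a pose out of reach is approached as far as the arm can. A call is refused whole if a number of a shift passes 1 or a number of a turn 1, either way. A call with a gripper value outside its range is refused whole. The fingers move at their own pace and stop on an object; "force" is the grip in N (left out, the last holds). Time passes only in rows, so rows that do not move let the fingers close. It gives the time, the measured TCP pose, the force, the opening and the grip force at its end, in the units of the state.
- r.sense(): the state, without advancing time (a new reading comes with each control period).
- r.snapshot(name): name is "side" or "top" or "wrist"; returns a dict with "color" (480x640x3 uint8, red, green, blue), "fx", "fy", "cx", "cy" (pixels), "R" (3x3) and "t" (3): a world point X has camera coordinates R X + t; the wrist camera has in their place "mount" (4x4, takes a point from camera to tool coordinates, whose origin is the TCP and whose axes are the flange's). Camera axes: x right, y down, z forward; pixel columns grow to the right and rows downward; lengths in mm; the calibration is good to about 2 mm. The wrist camera is an equidistant fisheye: a pixel r from the principal point sees the ray r / f radians off the axis. A picture is of the moment at which its call begins: read the wrist's pose just before it. There is no depth.
- r.hand_in(): hands the job in; it is judged then, once.
The state is a dict: "time": time; "joint_pos": joint angles; "qd": joint speeds; "joint_efforts": joint torques, N m; "tool_pos": TCP position; "tcp_rot": TCP orientation; "ft_force": force on the tool from outside, world axes, zero at the start; "wrist_torque": the same for the moment, N m; "finger_gap": finger opening in mm; "grip_force": force on a finger pad.
Only numpy, scipy, OpenCV 4.12 (cv2) and the standard library are available. Lean on these libraries where they do the work, as an engineer would, in place of code of your own. Each camera call takes 0.05 s, during which the arm holds its last target. There are 200 camera calls.

## Working session

There is one attempt and no reset: what is moved stays moved. The work goes in short steps, Python scripts to look and compute and a tool call to move; the robot and the scene stay as the last step left them, time stands still between calls to the robot, and variables do not carry over. Pictures are saved under pics/ and viewed, at most 10 in all, crops included, and the job is handed in when it is done.

Besides the shell and the picture viewer there is one more tool, called after "Emit:" by a JSON object that holds its "name" and its "arguments". apply_moves: Moves the arm, as the interface text tells. Its arguments: {"type":"object","properties":{"angular":{"type":"array"},"travel":{"type":"array"},"jaw":{"type":"array"},"force":{"type":"number"}},"required":["angular","travel","jaw"]}

```bash
mkdir -p pics; ls
python3 - <<'E'
from bench import r
import cv2,numpy as np,pickle
d={}
for n in("side","top"):
    s=r.snapshot(n);d[n]=s;cv2.imwrite(f"pics/{n}0.png",s["color"][:,:,::-1])
    print(n,s["fx"],s["fy"],s["cx"],s["cy"],(-s["R"].T@s["t"]).round(),s["R"].round(3).tolist())
pickle.dump(d,open("d.pkl","wb"))
print(r.sense())
E
```

```text
pics
side 519.37606745231 519.37606745231 317.7859044445024 250.6906826333108 [268. 958. 530.] [[-0.945, -0.327, -0.02], [-0.125, 0.415, -0.901], [0.303, -0.849, -0.433]]
top 583.1456767616031 583.1456767616031 319.54486731442614 240.26278476548526 [ 503.   70. 1323.] [[0.011, -1.0, 0.001], [-0.998, -0.011, -0.057], [0.057, -0.0, -0.998]]
{'time': 0.1, 'joint_pos': array([ 7.10235075e+01,  7.50822084e+00,  8.53227105e+01,  6.23618078e-04,
        8.72611211e+01, -4.89322859e+00]), 'qd': array([ 0.08157219, -0.18459811, -0.1926381 ,  0.01108148,  0.04707998,
        0.06136748]), 'joint_efforts': array([ 1.74145367e-03, -5.70949709e+01, -5.01946914e+01, -4.54207816e-05,
        8.07160861e-03, -1.03050684e-05]), 'tool_pos': array([145.83073869, 581.55089352, 255.3791391 ]), 'tcp_rot': array([-1.79908336e+02, -8.47258067e-03,  1.65916699e+02]), 'ft_force': array([ 0.50364013, -0.00226488,  0.36412369]), 'wrist_torque': array([-0.01029796,  0.0508406 ,  0.06712913]), 'grip_force': 0.0, 'finger_gap': 85.50458094722336}
```

View pics/top0.png

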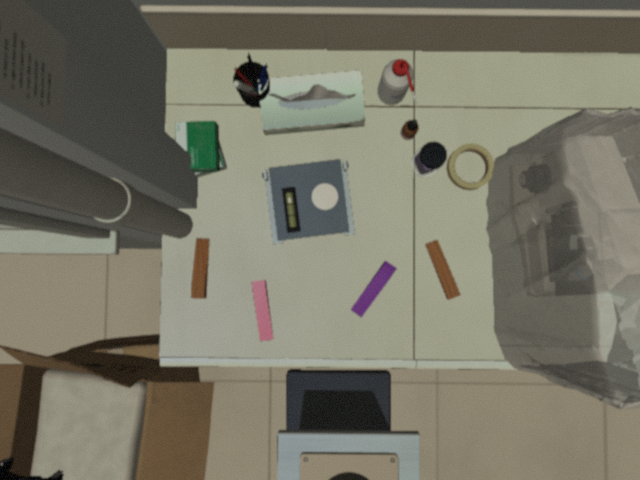

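View pics/side0.png

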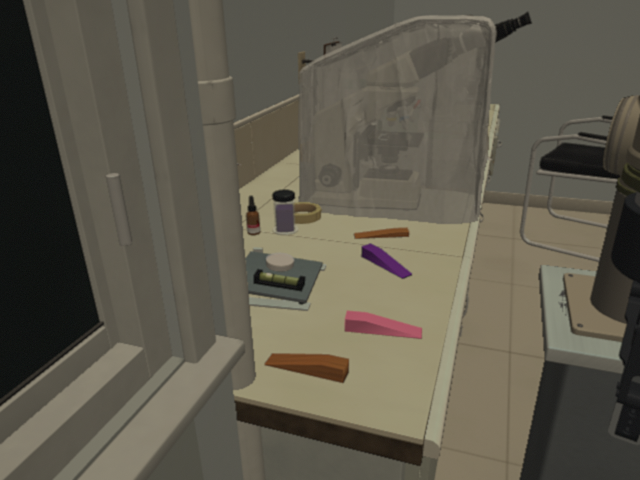

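Candidates (top view / side view):
- Brown left: (201,268) / (308,366). It looks thick.
- Brown right: (442,269) / (382,233). It looks thin.
- Pink decoy: (262,310).
- Purple decoy: (374,289).

I choose the left brown one, and will check it in a close crop with the platform.

```bash
cat > h.py <<'E'
import numpy as np,cv2
def ray(s,p):
    c=-s["R"].T@s["t"]; d=s["R"].T@np.array([(p[0]-s["cx"])/s["fx"],(p[1]-s["cy"])/s["fy"],1.]); return c,d
def onz(s,p,z):
    c,d=ray(s,p); return c+d*(z-c[2])/d[2]
def proj(s,X):
    q=s["R"]@np.asarray(X,float)+s["t"]; return np.array([s["fx"]*q[0]/q[2]+s["cx"],s["fy"]*q[1]/q[2]+s["cy"]])
def brown(img):
    h=cv2.cvtColor(img,cv2.COLOR_RGB2HSV); m=cv2.inRange(h,(4,120,60),(16,255,255))
    c,_=cv2.findContours(m,cv2.RETR_EXTERNAL,cv2.CHAIN_APPROX_NONE)
    return [k for k in c if cv2.contourArea(k)>150]
E
python3 - <<'E'
import pickle,cv2,numpy as np
from h import *
d=pickle.load(open("d.pkl","rb"))
for n in d:
    for c in brown(d[n]["color"]):
        rc=cv2.minAreaRect(c); b=cv2.boxPoints(rc); ap=cv2.approxPolyDP(c,2,True)[:,0]
        print(n,cv2.contourArea(c),[np.round(v,1) for v in rc],ap.tolist())
        if n=="top": print([onz(d[n],p,10)[:2].round().tolist() for p in b])
t=d["top"]
print("pillar base",onz(t,(180,222),0).round(), [onz(t,p,10).round() for p in((274,243),(354,234),(267,168),(346,160))])
T=t["color"];S=d["side"]["color"]
f=lambda a,w,h:cv2.resize(a,(w,h),interpolation=cv2.INTER_CUBIC)
a=f(T[150:250,255:365],440,400); b=f(S[340:390,255:360],315,150); e=f(S[215:265,340:445],315,150); g=f(S[240:310,235:330],315,232)
m=np.zeros((540,760,3),np.uint8); m[:400,:440]=a; m[:150,445:]=b; m[152:302,445:]=e; m[304:536,445:]=g
cv2.imwrite("pics/m1.png",m[:,:,::-1])
E
```

```text
side 1445.5 [array([307.2, 362.1]), array([82.1, 23.8]), np.float64(12.1)] [[265, 363], [342, 381], [347, 372], [348, 359], [320, 354], [272, 354]]
side 319.5 [array([381. , 232.6]), array([ 8.3, 54.1]), np.float64(87.9)] [[406, 228], [354, 234], [355, 237], [408, 235]]
top 614.5 [array([442.3, 269.2]), array([57.8, 11.9]), np.float64(68.2)] [[435, 241], [427, 247], [447, 297], [458, 293]]
[[570.0, -171.0], [581.0, -196.0], [461.0, -244.0], [451.0, -219.0]]
top 652.0 [array([199.8, 267.8]), array([13.2, 57.3]), np.float64(3.5)] [[207, 240], [197, 240], [192, 296], [204, 296]]
[[449.0, 355.0], [578.0, 351.0], [577.0, 321.0], [448.0, 326.0]]
pillar base [616. 388.   0.] [array([570., 172.,  10.]), array([593.,  -8.,  10.]), array([741., 191.,  10.]), array([761.,  11.,  10.])]
```

View pics/m1.png

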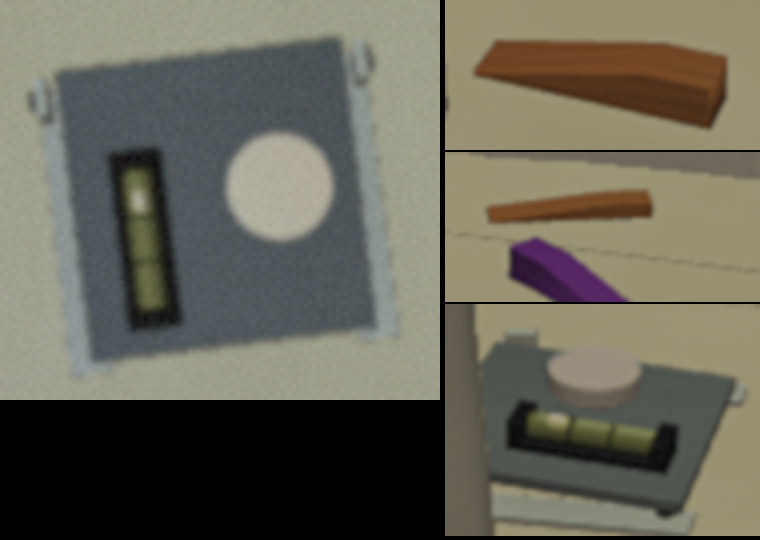

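The crops show the left brown wedge (top-right panel) has the much taller tail, at the robot end. The right one (middle panel) is thin. The plate's low front edge faces the robot, from about (278,240) to (349,232), and the bubble sits at the rear end of the vial.

Run:
```python
import pickle,cv2,numpy as np
from h import *
from bench import r
d=pickle.load(open("d.pkl","rb"));t=d["top"];s=d["side"]
img=t["color"][150:250,255:365]
h=cv2.cvtColor(img,cv2.COLOR_RGB2HSV)
m=cv2.inRange(h,(90,25,50),(125,120,130)); m=cv2.morphologyEx(m,cv2.MORPH_CLOSE,np.ones((15,15)));m=cv2.morphologyEx(m,cv2.MORPH_OPEN,np.ones((5,5)))
c=max(cv2.findContours(m,0,1)[0],key=cv2.contourArea); b=cv2.boxPoints(cv2.minAreaRect(c))+[255,150]
print(b.round(1).tolist())
b=sorted(b.tolist(),key=lambda p:-p[1])  # front first
F=[onz(t,p,18) for p in b[:2]];Rr=[onz(t,p,31) for p in b[2:]]
F.sort(key=lambda p:-p[1]);Rr.sort(key=lambda p:-p[1])
print("F",F,"R",Rr)
f=sum(F)/2;q=sum(Rr)/2
print("mid",f,"w",np.linalg.norm(F[0]-F[1]),"yaw edge",np.degrees(np.arctan2((F[0]-F[1])[0],(F[1]-F[0])[1]*-1))*-1,"yaw axis",np.degrees(np.arctan2(*(q-f)[[1,0]])),np.linalg.norm(q-f))
# wedge: right (bottom) edge and tail
w=[c for c in brown(t["color"]) if c[:,0,0].mean()<300][0][:,0].astype(float)
rows=np.arange(244,294);R=[w[w[:,1]==k,0].max()+.5 for k in rows];L=[w[w[:,1]==k,0].min()-.5 for k in rows]
pr=np.polyfit(rows,R,1);pl=np.polyfit(rows,L,1)
A=onz(t,(np.polyval(pr,244),244),0);B=onz(t,(np.polyval(pr,293),293),0)
print("right edge",A,B,"yaw",np.degrees(np.arctan2(*(A-B)[[1,0]])))
A2=onz(t,(np.polyval(pl,244),244),4);B2=onz(t,(np.polyval(pl,293),293),27)
print("left edge",A2,B2,"yaw",np.degrees(np.arctan2(*(A2-B2)[[1,0]])))
print("tail x",onz(t,(198,296.5),27),"tip",onz(t,(202,239.5),1))
print("side tail corners", onz(s,(342,381.5),0),onz(s,(348.5,359),27), "tip",onz(s,(264.5,363),0))
print(r.tcp_to_tips)
```

```text
[[269.0, 168.6], [339.2, 160.1], [347.8, 230.8], [277.6, 239.3]]
F [array([578.39446124, 163.56201599,  18.        ]), array([599.19921758,   6.38434022,  18.        ])] R [array([735.7394024 , 184.11770061,  31.        ]), array([756.62859409,  27.44442726,  31.        ])]
mid [588.79683941  84.97317811  18.        ] w 158.54860342302027 yaw edge 7.540100261282495 yaw axis 7.531299297602061 159.288059435564
right edge [567.02273933 323.17685539   0.        ] [456.05774785 327.80153507   0.        ] yaw -2.386530796770121
left edge [566.53917434 349.48356245   4.        ] [456.69680695 352.29828974  27.        ] yaw -1.4678917838781849
tail x [449.13542517 337.25994131  27.        ] tip [577.06181692 336.44512797   1.        ]
side tail corners [450.6433358  348.46393358   0.        ] [446.95359221 325.57252767  27.        ] tip [584.09324584 343.09798857   0.        ]
25.0
```

Emit:
{"name": "apply_moves", "arguments": {"angular": [[0, 0, 0.19], [0, 0, 0.19], [0, 0, 0.19], [0, 0, 0.19], [0, 0, 0.19], [0, 0, 0.19], [0, 0, 0.19], [0, 0, 0.19], [0, 0, 0], [0, 0, 0]], "travel": [[1, -0.76, -0.4], [1, -0.76, -0.4], [1, -0.76, -0.4], [1, -0.76, -0.4], [1, -0.76, -0.4], [1, -0.76, -0.4], [1, -0.76, -0.4], [1, -0.76, -0.4], [0, 0, 0], [0, 0, 0]], "jaw": [1, 1, 1, 1, 1, 1, 1, 1, 1, 1], "force": 40}}

```text
time: 1.35
tool_pos: [465.6, 338.6, 127.9]
tcp_rot: [-180.0, -0.1, 178.0]
ft_force: [-0.4, 0.1, -0.3]
finger_gap: 85.4
grip_force: 0.0
```

Run:
```python
from bench import r
import cv2,numpy as np
from h import *
from scipy.spatial.transform import Rotation as Ro
st=r.sense();s=r.snapshot("wrist");im=s["color"];cv2.imwrite("pics/w1.png",im[:,:,::-1])
print(st["tool_pos"],st["tcp_rot"],s["fx"],s["cx"],s["cy"]);M=np.array(s["mount"]);print(M.round(2))
RT=Ro.from_euler("xyz",st["tcp_rot"],degrees=True).as_matrix()
def w(p,z):
    v=np.array([p[0]-s["cx"],p[1]-s["cy"]]);n=np.linalg.norm(v);a=n/s["fx"]
    ray=RT@M[:3,:3]@np.r_[v/n*np.sin(a),np.cos(a)];c=RT@M[:3,3]+st["tool_pos"]
    return c+ray*(z-c[2])/ray[2]
for c in brown(im):
    ap=cv2.approxPolyDP(c,3,True)[:,0]
    print(cv2.contourArea(c));[print(p,w(p,0).round()[:2],w(p,27).round()[:2]) for p in ap]
```

```text
[465.63155014 338.63914537 127.88268486] [-1.79986992e+02 -6.41689075e-02  1.78014875e+02] 371.64829954431775 315.78359863916864 244.5907586754696
[[   0.     -0.95   -0.32   80.88]
 [   1.     -0.      0.     -0.77]
 [  -0.     -0.32    0.95 -116.16]
 [   0.      0.      0.      1.  ]]
5943.0
[335 228] [454. 352.] [447. 350.]
[329 232] [457. 347.] [449. 347.]
[323 227] [453. 343.] [446. 343.]
[321 231] [456. 342.] [448. 342.]
[310 228] [454. 335.] [446. 335.]
[294 232] [456. 323.] [448. 325.]
[300 378] [581. 321.] [560. 323.]
[334 377] [581. 349.] [560. 348.]
[338 286] [498. 353.] [485. 352.]
```

View pics/w1.png

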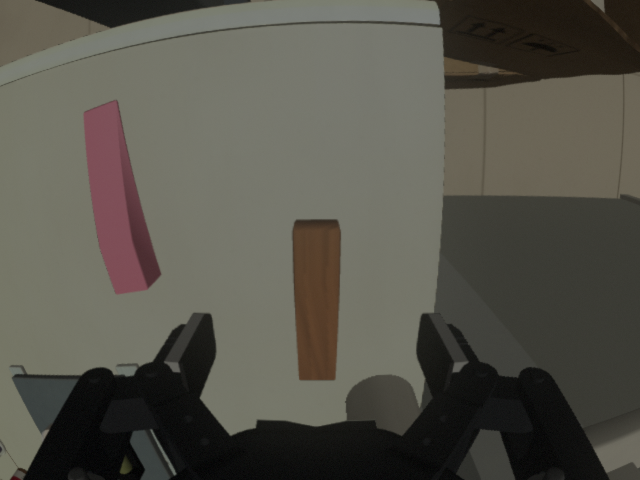

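The wrist view shows the brown wedge tail at (316,225), its tip at (317,378), midway between the open fingers and aligned with them. I'll descend and grip.

Emit:
{"name": "apply_moves", "arguments": {"angular": [[0, 0, 0], [0, 0, 0], [0, 0, 0], [0, 0, 0], [0, 0, 0], [0, 0, 0], [0, 0, 0], [0, 0, 0], [0, 0, 0]], "travel": [[-0.04, 0, -0.8], [0, 0, -0.8], [0, 0, -0.6], [0, 0, -0.25], [0, 0, 0], [0, 0, 0], [0, 0, 0], [0, 0, 0], [0, 0, 0]], "jaw": [1, 1, 1, 1, 0, 0, 0, 0, 0], "force": 40}}

```text
time: 2.52
tool_pos: [465.3, 339.4, 31.7]
tcp_rot: [179.9, 0.1, 178.1]
ft_force: [-1.2, -0.5, 6.1]
finger_gap: 29.2
grip_force: 41.1
```

Emit:
{"name": "apply_moves", "arguments": {"angular": [[0, 0, 0], [0, 0, 0], [0, 0, 0], [0, 0, 0.168], [0, 0, 0.168], [0, 0, 0.168], [0, 0, 0.168], [0, 0, 0.168], [0, 0, 0.168], [0, 0, 0.168], [0, 0, 0], [0, 0, 0], [0, 0, 0]], "travel": [[0, 0, 0.4], [0, 0, 0.7], [0, 0, 0.4], [-0.09, -0.98, 0], [-0.09, -0.98, 0], [-0.09, -0.98, 0], [-0.09, -0.98, 0], [-0.09, -0.98, 0], [-0.09, -0.98, 0], [-0.09, -0.98, 0], [0, 0, -0.7], [0, 0, -0.6], [0, 0, 0]], "jaw": [0, 0, 0, 0, 0, 0, 0, 0, 0, 0, 0, 0, 0]}}

```text
time: 4.15
tool_pos: [437.3, 64.1, 36.8]
tcp_rot: [180.0, -0.2, -172.5]
ft_force: [-1.0, -0.1, 0.0]
finger_gap: 29.1
grip_force: 40.2
```

```bash
cat > look.py <<'E'
from bench import r
import cv2,numpy as np,sys
from h import *
s=r.snapshot("side");t=r.snapshot("top");st=r.sense();w=r.snapshot("wrist")
print(st["tool_pos"].round(1),st["tcp_rot"].round(1),st["ft_force"].round(1),st["finger_gap"])
f=lambda a,w,h:cv2.resize(a,(w,h),interpolation=cv2.INTER_CUBIC)
m=np.zeros((580,800,3),np.uint8)
m[:300,:400]=f(s["color"][220:340,230:390],400,300); m[:300,400:]=f(t["color"][150:300,240:440],400,300)
m[300:,:373]=f(w["color"],373,280); m[300:,400:]=f(s["color"][250:306,240:320],400,280)
cv2.imwrite(sys.argv[1],m[:,:,::-1])
import pickle;pickle.dump((s,t,w,st),open("l.pkl","wb"))
E
python3 look.py pics/l1.png
```

```text
[439.4  64.4  39. ] [-180.     0.  -172.5] [ 0.6  0.1 -0.1] 29.24988207275808
```

View pics/l1.png

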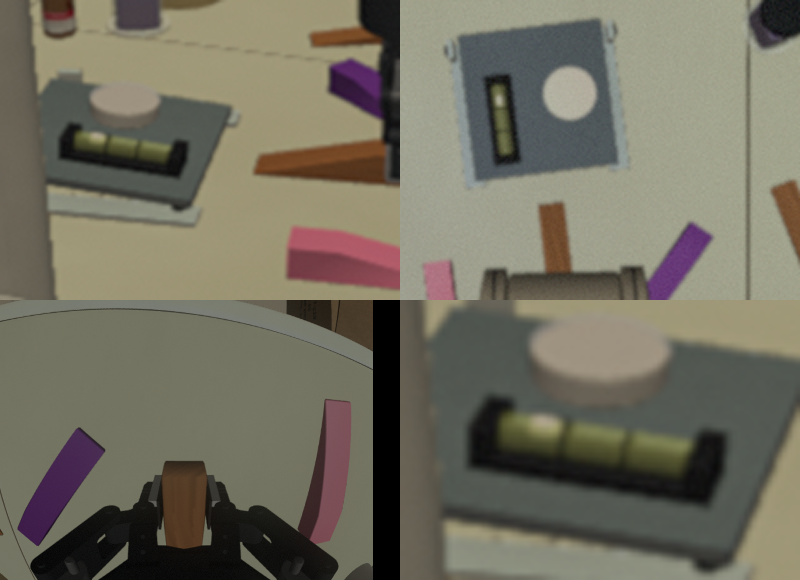

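Tip and plate-front midpoint line up in the top panel: tip at (552,204), front midpoint at about (548,172), and the wedge axis runs through both. The wedge is held level and the bubble is still at the rear. I'll lower it and push in partway.

Emit:
{"name": "apply_moves", "arguments": {"angular": [[0, 0, 0], [0, 0, 0], [0, 0, 0], [0, 0, 0], [0, 0, 0], [0, 0, 0], [0, 0, 0], [0, 0, 0], [0, 0, 0], [0, 0, 0], [0, 0, 0], [0, 0, 0]], "travel": [[0, 0, -0.18], [0, 0, 0], [0.25, 0.033, 0], [0.25, 0.033, 0], [0.25, 0.033, 0], [0.25, 0.033, 0], [0.25, 0.033, 0], [0.25, 0.033, 0], [0.25, 0.033, 0], [0.25, 0.033, 0], [0, 0, 0], [0, 0, 0]], "jaw": [0, 0, 0, 0, 0, 0, 0, 0, 0, 0, 0, 0]}}

```text
time: 5.8
tool_pos: [519.8, 75.1, 31.7]
tcp_rot: [-180.0, 0.0, -172.5]
ft_force: [-0.9, -0.6, 4.8]
finger_gap: 29.1
grip_force: 41.1
```

```bash
python3 look.py pics/l2.png
```

```text
[519.8  75.1  31.7] [-1.800e+02  1.000e-01 -1.725e+02] [-0.8 -1.3  5. ] 29.281814936297103
```

View pics/l2.png

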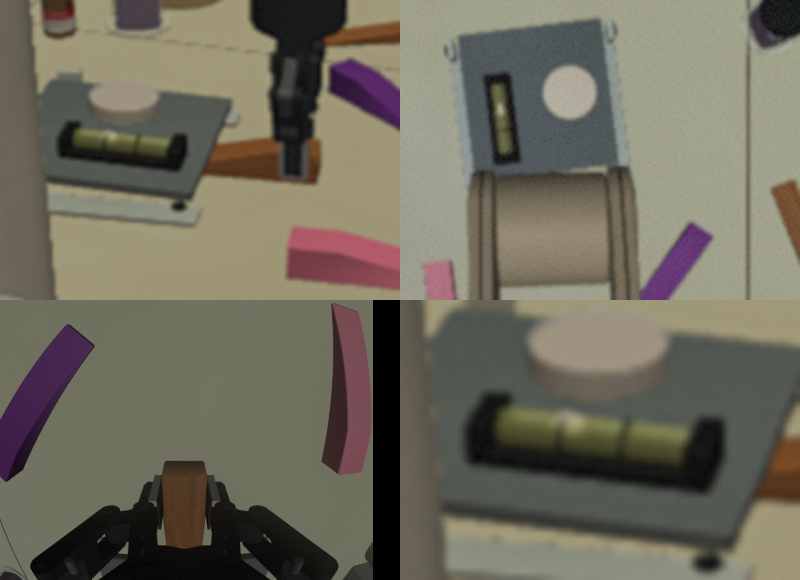

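The plate has risen. In the zoom panel the bubble is at x≈569 between lines at about 563 and 626, so its centre is 594. That is about 0.044 rad left, or about 27 mm of push, which agrees with the geometry.

Emit:
{"name": "apply_moves", "arguments": {"angular": [[0, 0, 0], [0, 0, 0], [0, 0, 0], [0, 0, 0], [0, 0, 0], [0, 0, 0]], "travel": [[0.17, 0.022, 0], [0.17, 0.022, 0], [0.17, 0.022, 0], [0.17, 0.022, 0], [0, 0, 0], [0, 0, 0]], "jaw": [0, 0, 0, 0, 0, 0]}}

```text
time: 6.7
tool_pos: [546.5, 78.5, 31.7]
tcp_rot: [-180.0, -0.0, -172.5]
ft_force: [-4.1, -1.0, 9.4]
finger_gap: 29.3
grip_force: 41.5
```

```bash
python3 look.py pics/l3.png
```

```text
[546.4  78.5  31.7] [-180.    -0.  -172.5] [-4.8 -0.3  8.4] 29.382916735854398
```

View pics/l3.png

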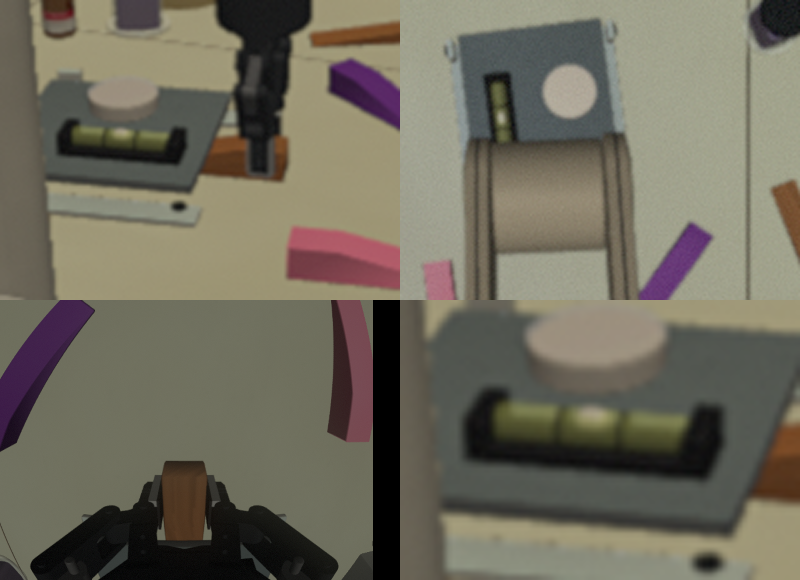

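The bubble (591) is midway between the lines (560, 622), so I'll release and retreat.

Emit:
{"name": "apply_moves", "arguments": {"angular": [[0, 0, 0], [0, 0, 0], [0, 0, 0], [0, 0, 0], [0, 0, 0], [0, 0, 0], [0, 0, 0], [0, 0, 0], [0, 0, 0], [0, 0, 0], [0, 0, 0], [0, 0, 0], [0, 0, 0], [0, 0, 0]], "travel": [[0, 0, 0], [0, 0, 0], [0, 0, 0], [0, 0, 0], [0, 0, 0.3], [0, 0, 0.6], [0, 0, 1], [0, 0, 1], [-0.6, 0, 1], [-1, 0, 1], [-1, 0, 0.5], [-0.6, 0, 0], [0, 0, 0], [0, 0, 0]], "jaw": [0.6, 0.6, 0.6, 0.6, 0.6, 0.6, 0.6, 0.6, 0.6, 0.6, 0.6, 0.6, 0.6, 0.6]}}

```text
time: 8.6
tool_pos: [418.9, 78.4, 247.5]
tcp_rot: [-180.0, 0.1, -172.5]
ft_force: [-0.3, 0.4, -0.1]
finger_gap: 51.3
grip_force: 0.0
```

```bash
python3 look.py pics/l4.png
```

```text
[418.9  78.4 247. ] [-180.    -0.  -172.5] [-0.  -1.1  0.2] 51.350564119627755
```

View pics/l4.png

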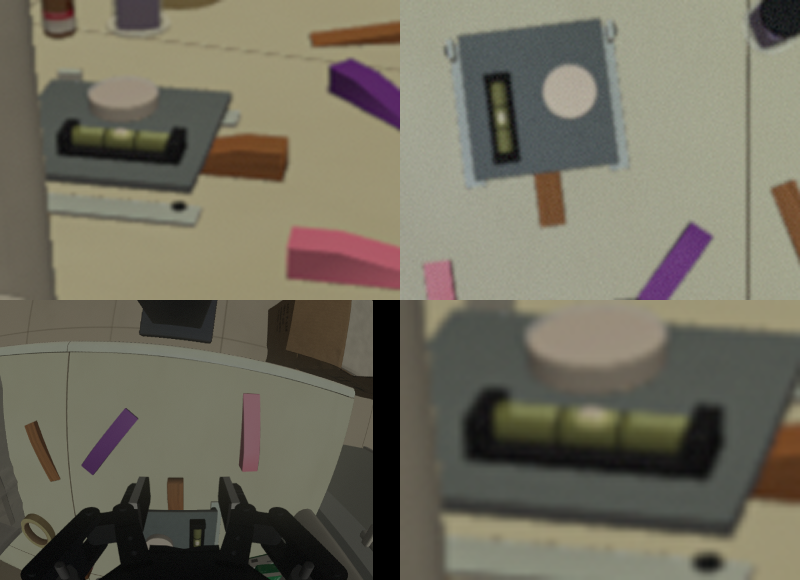

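The wedge lies flat and straight under the middle of the front edge: (550,198) in the top panel. The bubble is centred at (591,413), and the gripper is clear.

```bash
python3 -c "
from bench import r
print(r.hand_in())"
```

```text
the job is handed in; nothing more can be done
None
```

The thicker wedge lies flat under the middle of the platform's front edge with the bubble centred between its lines, the gripper is clear, the thin wedge was not touched, and the job is handed in.

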